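# Open the larger valve by one turn

### The job

Open the larger of the two valves on the bench for its leak test: push its hand wheel round by the upright handle through exactly one full turn, anticlockwise as seen from above, so that the handle ends where it began. Push with the outside of the fingertips; do not take the handle between the fingers. Leave the smaller valve and everything lying about on the bench as they are.

Things in the scene. Friction and masses are not known exactly. Their poses are not given: they have to be found in the camera images.
- big_hub (a point): The larger grey flanged gate valve on a 150 mm square steel foot: centre of its hand wheel, on the vertical wheel axis at the mid-height of the rim, 140 mm above the bench. The level wheel has a round rim (ring radius 75 mm to the middle of the bar, bar 16 mm thick, 166 mm over all) with four spokes; nothing on rim, spokes or hub rises higher than 17 mm above this point.
- big_handle: Black upright handle standing on the rim of the larger wheel at the end of one spoke, 75 mm from the wheel axis: 22 mm in diameter, 58 mm tall, it goes round with the wheel and also spins loosely on its own pin. Origin at the centre of its foot, 147 mm above the bench; its top is 205 mm above the bench.
- big_wheel (a joint): Turn of the larger hand wheel in rad; grows anticlockwise seen from above (opening). Starts anywhere from 0 to 3; stops at -0.4 and 13, so a full turn never meets a stop. It turns stiffly (about 4 N at the handle) and stays where it is left.
- small_hub (a point): The smaller valve of the same make, on an equal foot: centre of its wheel, 120 mm above the bench. Rim ring radius 45 mm, bar 13 mm thick (103 mm over all). To be left alone.
- small_handle: Upright black handle on the smaller wheel's rim, 45 mm from its axis, 18 mm in diameter, 45 mm tall. Origin at the centre of its foot, 126 mm above the bench; its top is 171 mm above the bench. To be left alone.
- oil_can: Bystander: small closed green oil can, 48 mm across, 100 mm tall, standing between the two valves; loose, origin at its underside. To be left alone.
- wrench: Bystander: open-ended steel wrench about 180 mm long, lying flat; loose, under 40 mm high. To be left alone.
- screwdriver: Bystander: screwdriver about 190 mm long, lying flat; loose, under 40 mm high. To be left alone.
- tape_roll: Bystander: roll of grey tape lying flat, 90 mm across, 24 mm tall, open in the middle; loose, origin at its underside. To be left alone.
- screw_jar: Bystander: clear jar with steel lid, 64 mm across, 85 mm tall; loose, origin at its underside. To be left alone.
- fitting: Bystander: brass pipe fitting, 32 mm across, 50 mm tall, standing on its wide end; loose, origin at its underside. To be left alone.
- flange: Bystander: spare steel pipe flange, 84 mm across, 28 mm tall, lying flat; loose, origin at its underside. To be left alone.

How it is judged:
By the outcome, as a careful person would: the job done as asked, in the order asked, and still so for the second after the job is handed in, with the robot touching nothing.
It also fails if it takes over 56 s, if anything falls off the work surface, if the arm or the gripper's body presses on something with over 40 N, if the wrist force passes 120 N, or if a joint passes its speed limit or range.

### The arm

A 6-joint arm with a two-finger parallel gripper is mounted at the origin on the work surface. World frame = base frame: x ahead of the robot, y to its left, z up, the work surface at z = 0. Lengths are in mm, angles in degrees, forces in N, time in s.
With the tool pointing down it reaches from about 325 to 900 mm from the base axis. Payload 3.5 kg.
Tool frame: the origin (TCP) lies on the centre line of the jaws, within the pads' length; the fingertips stand robot.tip_extent ahead of it and the grasp point (between the pads) lies 11 mm behind it (robot.tip_extent is the distance from the TCP to the fingertips, in mm); z points along the fingers, y is the direction in which the jaws open and shut (so a half turn about z gives the same grasp; the last joint's range is limited). The gripper opens to 85 mm and grips with 20 to 120 N. Pads are 22 mm wide; open, the fingers measure 114 mm over their backs; the gripper's body (76 mm by 85 mm) begins 54 mm behind the grasp point. The pads swing forward as they close: fully open they stand 13 mm farther back than shut.
Start: joints at [-82.93, 15.837, -1.513, 72.651, 0, 84.076], TCP at [140.526, -608.995, 239.313] pointing down, gripper open.
Joint ranges: [-178.77, 178.77], [-48.84, 107.48], [-61.69, 71.31], [-111.58, 123.2], [-90, 87.43], [-180, 180]. Speed limits (degrees/s): [147.25, 147.25, 180, 180, 180, 180].

### API

Orientations are given as a 3x3 rotation matrix whose columns are the frame's x, y, z axes.
In Python, from rig import robot gives the robot as it stands.
- The arm moves only by the tool apply_moves, never from a script. Its argument "series" is a list of rows, each an object with "translation": the shift along the world's x, y, z in mm, a list of three; "spin": the turn about the world's z in degrees; "fingers": the finger opening in mm, from 0 to 85.4. A call has 1 to 12 rows; each row is the pose to reach, as a shift and turn from the pose commanded when the call began; what a row does not reach only later rows make up. A row lasts 1/8 s, in which the tool goes at most 62.5 mm and 10.7 degrees, less where a joint would pass 70% of its speed; a pose out of reach is approached as far as the arm can. A call with a gripper value outside its range is refused whole. The fingers move at their own pace and stop on an object; "force" is the grip in N (left out, the last holds). Time passes only in rows, so rows that repeat a pose let the fingers close. It gives the time, the measured TCP pose, the force and the opening at its end, in the units of the state.
- robot.state(): the state, without advancing time (a new reading comes with each control period).
- robot.snapshot(name): name is "scene" or "top" or "wrist"; returns a dict with "image" (480x640x3 uint8, red, green, blue), "fx", "fy", "cx", "cy" (pixels), "R" (3x3) and "t" (3): a world point X has camera coordinates R X + t. Camera axes: x right, y down, z forward; pixel columns grow to the right and rows downward; lengths in mm; the calibration is good to about 2 mm. A picture is of the moment at which its call begins. There is no depth.
- robot.job_done(): hands the job in, once; it reports no verdict.
Trained networks look in a picture, given as the dict that the camera call returned (one of the last four; its "shot" number tells which), for a name from the list of things; names that differ only in an ending like _2 or _b are one class to them, and where a whole thing is asked for, a point or a joint stands for the part that bears it (a point fixed in the world has none). Each returns a list of dicts, best first, with "conf" (0 to 1); they miss things now and then, are a little off and sometimes report something else, mostly with a low value. They report only what shows in the picture. A call takes as long as a camera call.
- robot.search_frame(query, picture): "xyz" ([x, y, z] in mm, in world coordinates, good to about 4 mm: the middle of the surface that is visible of it).
The state is a dict: "t": time; "q": joint angles; "qvel": joint speeds; "tau": joint torques, N m; "ee_pos": TCP position; "ee_rot": TCP orientation; "force": force on the tool from outside, world axes, zero at the start; "ft_torque": the same for the moment, N m; "opening": finger opening in mm.
Only numpy, scipy, OpenCV 4.12 (cv2) and the standard library are available. Lean on these libraries where they do the work, as an engineer would, in place of code of your own. Each camera call takes 0.05 s, during which the arm holds its last target. There are 200 camera calls.

## Working session

There is one attempt and no reset: what is moved stays moved. The work goes in short steps, Python scripts to look and compute and a tool call to move; the robot and the scene stay as the last step left them, time stands still between calls to the robot, and variables do not carry over. Pictures are saved under pics/ and viewed, about 8 in all and at most 12, crops included, and the job is handed in when it is done.

Besides the shell and the picture viewer there is one more tool, called after "Request:" as a command line: name --argument value ..., lists and objects as JSON in quotes. apply_moves: Moves the arm, as the interface text tells. Its arguments: {"type":"object","properties":{"series":{"type":"array","items":{"type":"object","properties":{"translation":{"type":"array","items":{"type":"number"}},"spin":{"type":"number"},"fingers":{"type":"number"}}}},"force":{"type":"number"}},"required":["series"]}

```bash
mkdir -p pics; cat > h.py <<'E'
from rig import robot
import numpy as np, cv2
def snap(n,f):
    p=robot.snapshot(n); cv2.imwrite('pics/'+f,cv2.cvtColor(p['image'],cv2.COLOR_RGB2BGR)); return p
def proj(p,X):
    c=np.array(p['R'])@np.array(X,float)+np.array(p['t']); return np.array([p['fx']*c[0]/c[2]+p['cx'],p['fy']*c[1]/c[2]+p['cy']])
E
python3 - <<'E'
from h import *
print(robot.tip_extent, robot.state())
for n in ('top','scene'):
    p=snap(n,n+'1.png'); 
    print(n,-np.array(p['R']).T@np.array(p['t']))
    for q in ('big_hub','big_handle','small_handle','oil_can','wrench','screwdriver','tape_roll','screw_jar','fitting','flange'):
        print(q,[(np.round(d['xyz']),round(d['conf'],2),np.round(proj(p,d['xyz']))) for d in robot.search_frame(q,p)][:3])
E
```

```text
8.0 {'t': 0.0, 'q': array([-8.29307085e+01,  1.58797007e+01, -1.60033588e+00,  7.26502869e+01,
        6.99513938e-04,  8.40764878e+01]), 'qvel': array([ 0.06885121, -0.01827051,  0.00522987, -0.04051748,  0.01175097,
       -0.01223516]), 'tau': array([ 1.82679869e-04, -4.45510161e+01,  2.95200849e+01,  1.66224892e-02,
       -2.22621807e-04, -1.17106085e-07]), 'ee_pos': array([ 140.4244498 , -608.22078085,  238.1235499 ]), 'ee_rot': array([[ 9.74398347e-01,  2.24828357e-01, -2.67814547e-04],
       [ 2.24828381e-01, -9.74395760e-01,  2.25878236e-03],
       [ 2.46880967e-04, -2.26116611e-03, -9.99997413e-01]]), 'force': array([0.50974821, 0.19830508, 0.6057765 ]), 'ft_torque': array([0.02362075, 0.02665844, 0.01328892]), 'opening': 85.3274319741595}
top [ 432.75980103   -5.7951114  1115.34417006]
big_hub [(array([ 551., -201.,  111.]), 0.7, array([405., 235.]))]
big_handle [(array([ 602., -146.,  200.]), 0.42, array([386., 206.]))]
small_handle [(array([577.,  -3., 103.]), 0.68, array([318., 225.])), (array([556., 165., 164.]), 0.51, array([239., 231.]))]
oil_can [(array([574.,  -3
[... 709 characters left out ...]
[(array([563., 171., 156.]), 0.71, array([380., 265.])), (array([ 573., -177.,  148.]), 0.55, array([263., 210.]))]
oil_can [(array([592.,  14.,  66.]), 0.83, array([314., 275.]))]
wrench [(array([420., 197.,   9.]), 0.81, array([425., 295.]))]
screwdriver [(array([ 748., -177.,   20.]), 0.77, array([209., 286.]))]
tape_roll [(array([ 369., -166.,   17.]), 0.71, array([325., 226.])), (array([764., 180.,  65.]), 0.63, array([311., 355.]))]
screw_jar [(array([767., 179.,  62.]), 0.95, array([310., 357.]))]
fitting [(array([546., 395.,  18.]), 0.72, array([476., 369.])), (array([ 614., -138.,  181.]), 0.48, array([259., 210.]))]
flange [(array([ 492., -415.,   14.]), 0.57, array([235., 212.]))]
```

View pics/top1.png

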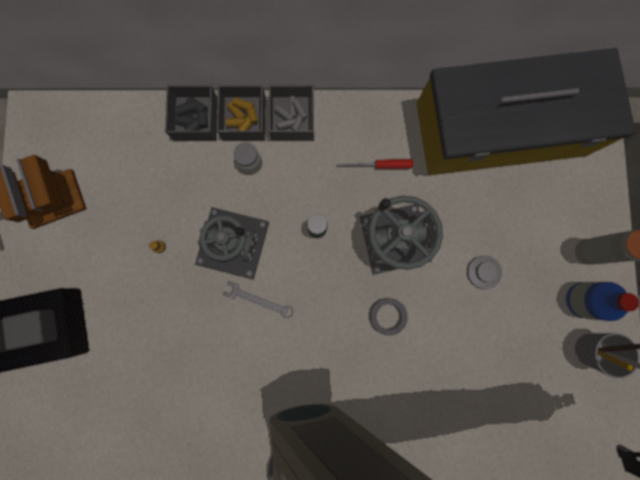

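View pics/scene1.png

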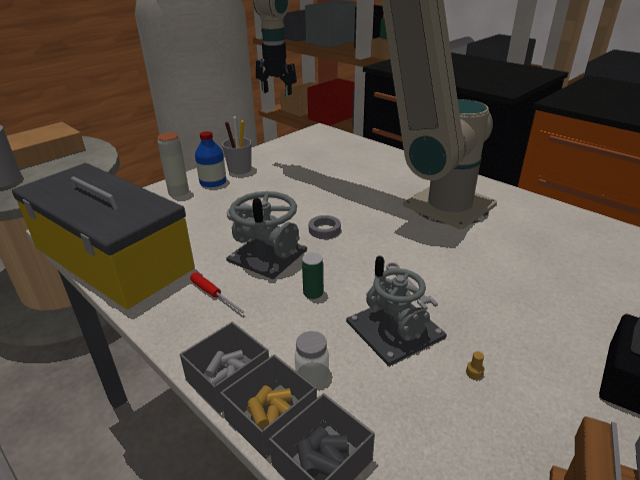

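The top view shows the big wheel centred near (405,232) with its handle at (385,204). The small valve is at about (222,238), the can at (317,226), and the toolbox up and to the right of the big wheel. The scene view agrees. Next I'll move the wrist camera over the big wheel.

Request:
apply_moves --series '[{"translation": [0,0,60],"fingers": 0},{"translation": [0,0,120],"fingers": 0},{"translation": [40,45,170],"fingers": 0},{"translation": [80,90,200],"fingers": 0},{"translation": [120,135,200],"fingers": 0},{"translation": [160,180,200],"fingers": 0},{"translation": [200,225,200],"fingers": 0},{"translation": [240,270,200],"fingers": 0},{"translation": [280,315,200],"fingers": 0},{"translation": [320,360,200],"fingers": 0},{"translation": [360,400,200],"fingers": 0},{"translation": [360,400,200],"fingers": 0}]' --force 60

```text
invalid input
```

```bash
python3 - <<'E'
from h import *
s=robot.state(); print(s['t'],s['ee_pos'],s['q'],s['force'],s['opening'])
p=snap('wrist','w1.png'); print(-np.array(p['R']).T@np.array(p['t']),p['fx'])
np.savez('w1.npz',**{k:p[k] for k in('R','t','fx','fy','cx','cy')})
for q in ('big_hub','big_handle'): print(q,[(np.round(d['xyz']),round(d['conf'],2),np.round(proj(p,d['xyz']))) for d in robot.search_frame(q,p)][:3])
E
```

```text
1.1 [ 140.5200631  -608.98234491  239.33541705] [-8.29302723e+01  1.58343399e+01 -1.51283838e+00  7.26526471e+01
 -2.30048875e-05  8.40764794e+01] [ 0.12376316 -0.1030525   0.28739238] 85.68061226692828
[ 206.17995844 -595.12756814  374.68608765] 340.4551768714317
big_hub []
big_handle []
```

View pics/w1.png

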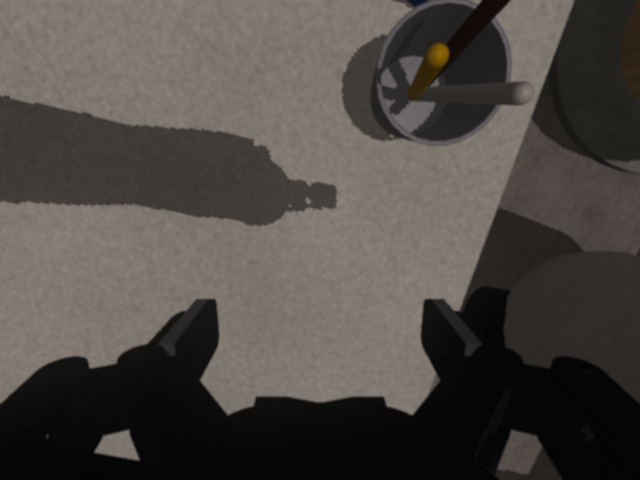

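The wrist view shows the pencil cup and the open fingers, because the arm hadn't moved: the call was refused. I'll retry with every field filled in.

Request:
apply_moves --series '[{"translation": [0,0,60],"spin": 0,"fingers": 0},{"translation": [0,0,120],"spin": 0,"fingers": 0},{"translation": [40,45,170],"spin": 0,"fingers": 0},{"translation": [80,90,200],"spin": 0,"fingers": 0},{"translation": [120,135,200],"spin": 0,"fingers": 0},{"translation": [160,180,200],"spin": 0,"fingers": 0},{"translation": [200,225,200],"spin": 0,"fingers": 0},{"translation": [240,270,200],"spin": 0,"fingers": 0},{"translation": [280,315,200],"spin": 0,"fingers": 0},{"translation": [320,360,200],"spin": 0,"fingers": 0},{"translation": [360,400,200],"spin": 0,"fingers": 0},{"translation": [360,400,200],"spin": 0,"fingers": 0}]' --force 60

```text
t: 2.75
ee_pos: [502.6, -205.9, 438.9]
ee_rot: [[0.973, 0.231, 0.0], [0.231, -0.973, 0.001], [0.0, -0.001, -1.0]]
force: [-0.3, -0.6, 0.4]
opening: -0.0
```

```bash
python3 - <<'E'
from h import *
s=robot.state(); print(s['t'],s['ee_pos'],s['q'],s['force'],s['opening'])
p=snap('wrist','w2.png'); print(-np.array(p['R']).T@np.array(p['t']),p['fx'])
np.savez('w2.npz',**{k:p[k] for k in('R','t','fx','fy','cx','cy')})
for q in ('big_hub','big_handle'): print(q,[(np.round(d['xyz']),round(d['conf'],2),np.round(proj(p,d['xyz']))) for d in robot.search_frame(q,p)][:3])
E
```

```text
2.75 [ 502.60411763 -205.939771    438.92588313] [-2.91234534e+01  5.40596278e+00  9.44343204e+00  9.40541292e+01
  4.25816769e-02  1.37518248e+02] [-0.34112556 -0.56801781  0.35416951] -0.004343557752867237
[ 568.1462555  -191.77114389  574.29185492] 340.4551768714317
big_hub []
big_handle [(array([ 609., -143.,  203.]), 0.64, array([283., 101.]))]
```

View pics/w2.png

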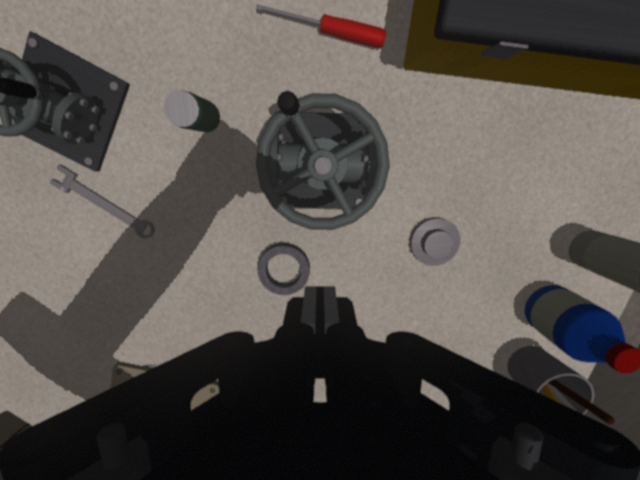

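The wrist view shows the big wheel centred near (322,161), the handle's top at (287,102) and its foot near (294,119). The toolbox edge starts around column 405, row 60. I'll fit both views.

```bash
cat >> h.py <<'E'
def ray(p,u,z):
    R=np.array(p['R']);c=-R.T@np.array(p['t']);d=R.T@np.array([(u[0]-p['cx'])/p['fx'],(u[1]-p['cy'])/p['fy'],1.]);return c+d*(z-c[2])/d[2]
def tri(ps,us):
    A=np.zeros((3,3));b=np.zeros(3)
    for p,u in zip(ps,us):
        R=np.array(p['R']);c=-R.T@np.array(p['t']);d=R.T@np.array([(u[0]-p['cx'])/p['fx'],(u[1]-p['cy'])/p['fy'],1.]);d/=np.linalg.norm(d);M=np.eye(3)-np.outer(d,d);A+=M;b+=M@c
    return np.linalg.solve(A,b)
def black(p,guess,r):
    "centroid of the black handle-top blob near a pixel"
    g=p['image'].max(2).astype(int); m=(g<45).astype(np.uint8); yy,xx=np.mgrid[:480,:640]
    m[(xx-guess[0])**2+(yy-guess[1])**2>r*r]=0
    n,l,st,c=cv2.connectedComponentsWithStats(m); k=1+st[1:,4].argmax(); return c[k],st[k]
def circ(p,guess,rad):
    f=4;x0,y0=int(guess[0]-rad*1.5),int(guess[1]-rad*1.5);w=int(rad*3)
    g=cv2.cvtColor(p['image'],cv2.COLOR_RGB2GRAY)[y0:y0+w,x0:x0+w]; g=cv2.resize(g,None,fx=f,fy=f,interpolation=cv2.INTER_CUBIC)
    h=cv2.HoughCircles(g,cv2.HOUGH_GRADIENT_ALT,1.5,5,param1=200,param2=.5,minRadius=int(rad*.7*f),maxRadius=int(rad*1.15*f))
    return [] if h is None else [((c[0]+.5)/f-.5+x0,(c[1]+.5)/f-.5+y0,c[2]/f) for c in h[0][:4]]
E
python3 - <<'E'
from h import *
w=robot.snapshot('wrist');t=robot.snapshot('top')
cw=circ(w,(322,161),66);ct=circ(t,(405,232),38)
print(np.round(cw,1).tolist(),np.round(ct,1).tolist())
for c in cw: print('w',np.round(ray(w,c[:2],140),1))
for c in ct: print('t',np.round(ray(t,c[:2],140),1))
print('tri',tri([w,t],[cw[0][:2],ct[0][:2]]) if cw and ct else 0)
bw,sw=black(w,(287,102),18);bt,st=black(t,(385,204),10)
print(bw,sw,bt,st,'handle',tri([w,t],[bw,bt]))
im=cv2.resize(w['image'][60:260,200:440],None,fx=3,fy=3)
cv2.imwrite('pics/c.png',im[...,::-1])
# toolbox corner height from top/wrist edges
print('box w px(405,65)@170',ray(w,(405,65),0),ray(w,(437,38),170),'top (443,157)@170',ray(t,(443,157),170))
E
```

```text
[] []
tri 0
[284.63959391 100.55583756] [275  89  21  24 394] [383.28787879 205.15151515] [379 200  10  11  66] handle [ 611.33839591 -144.63514926  163.94710794]
box w px(405,65)@170 [ 720.97421745 -293.23431743    0.        ] [ 707.39933095 -289.72243545  170.        ] top (443,157)@170 [ 715.48842793 -276.52520244  170.        ]
```

View pics/c.png

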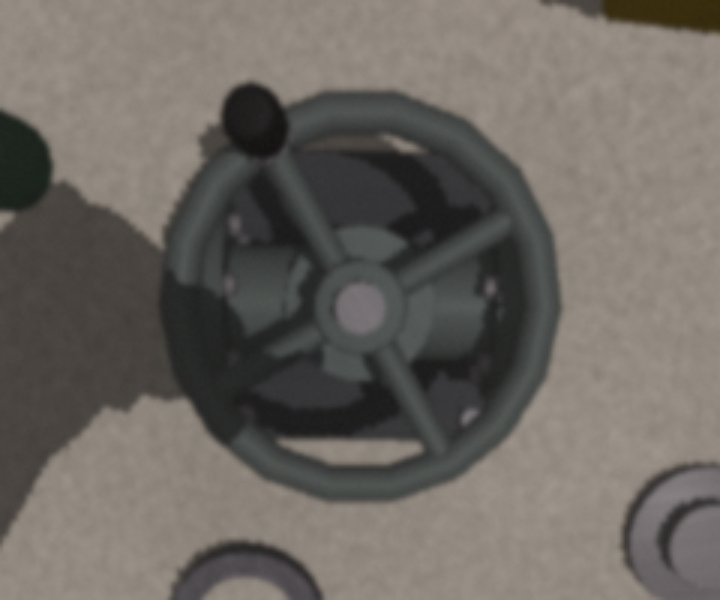

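```bash
python3 - <<'E'
from h import *
w=robot.snapshot('wrist')
print('axis',w['R'][2])
px=lambda a:((a[0]+.5)/3-.5+200,(a[1]+.5)/3-.5+60)
P=np.array([ray(w,px(a),140)[:2] for a in [(162,300),(560,300),(350,91),(365,501),(521,164),(440,475+3),(225,450)]])
from scipy.optimize import least_squares
s=least_squares(lambda v:np.hypot(*(P-v[:2]).T)-v[2],[560,-190,83]);print('rim',s.x,s.fun.round(1))
h=s.x[:2]
for z in(130,140,157):print('boss',z,ray(w,px((360,307)),z).round(1))
t=robot.snapshot('top')
# handle angle fit from black mask centroid: model centroid ~ point on handle axis mid
for nm,p,g,r in(('w',w,(287,102),18),('t',t,(385,204),10)):
    m,_=black(p,g,r)
    def res(v):
        a=v[0];f=h+75*np.array([np.cos(a),np.sin(a)]);top=proj(p,[*f,205]);bot=proj(p,[*f,147]);d=(top-bot);n=np.array([-d[1],d[0]])/np.linalg.norm(d);return [n@(m-bot)]
    b=least_squares(res,[.9]);a=b.x[0];f=h+75*np.array([np.cos(a),np.sin(a)]);print(nm,np.degrees(a),f,proj(p,[*f,205]),proj(p,[*f,147]),m)
for z in (180,205): print(z,ray(w,px((251,108)),z))
# overlay
I=w['image'][:,:,::-1].copy();I=cv2.resize(I,None,fx=4,fy=4,interpolation=cv2.INTER_CUBIC)
f4=lambda X:tuple(np.int32(proj(w,X)*4+1.5))
for R_ in(67,83):
    for k in np.arange(0,360,4):cv2.circle(I,f4([*(h+R_*np.array([np.cos(np.radians(k)),np.sin(np.radians(k))])),140]),1,(0,0,255),-1)
for z,c in((147,(0,255,255)),(205,(0,255,0))):
    for k in np.arange(0,360,10):cv2.circle(I,f4([*(f+11*np.array([np.cos(np.radians(k)),np.sin(np.radians(k))])),z]),1,c,-1)
cv2.imwrite('pics/o.png',I[320:920,920:1600])
T=cv2.resize(t['image'][180:290,350:460],None,fx=5,fy=5,interpolation=cv2.INTER_CUBIC)[...,::-1].copy()
for k in np.arange(0,360,4):
  for R_,z,c,o,col in((83,140,h,0,(0,0,255)),(11,205,f,0,(0,255,0))):
    q=(proj(t,[*(c+R_*np.array([np.cos(np.radians(k)),np.sin(np.radians(k))])),z])-[350,180])*5+2;cv2.circle(T,tuple(np.int32(q)),1,col,-1)
cv2.imwrite('pics/ot.png',T)
E
python3 -c "
import cv2,numpy as np
a=cv2.imread('pics/o.png');b=cv2.imread('pics/ot.png')
a=cv2.resize(a,None,fx=.65,fy=.65);b=cv2.resize(b,(350,350));c=np.zeros((400,800,3),np.uint8);c[:390,:442]=a;c[:350,445:795]=b;cv2.imwrite('pics/both.png',c)"
```

```text
axis [-0.25805283 -0.05858758 -0.96435275]
rim [ 555.85663596 -198.53711061   82.41828177] [-0.6 -0.  -1.2  0.5  1.6 -1.9  1.5]
boss 130 [ 554.5 -198.7  130. ]
boss 140 [ 554.8 -198.6  140. ]
boss 157 [ 555.2 -198.5  157. ]
w 43.84633172950692 [ 609.94665821 -146.58261616] [281.40324265  96.70001107] [286.78329829 104.59006724] [283.71573604 100.09137056]
t 51.70881591164396 [ 602.33100648 -139.67173126] [383.72351765 205.49781607] [379.95507831 210.36250112] [383.18333333 205.18333333]
180 [ 614.42244315 -145.04401236  180.        ]
205 [ 611.32122975 -148.28646331  205.        ]
```

View pics/both.png

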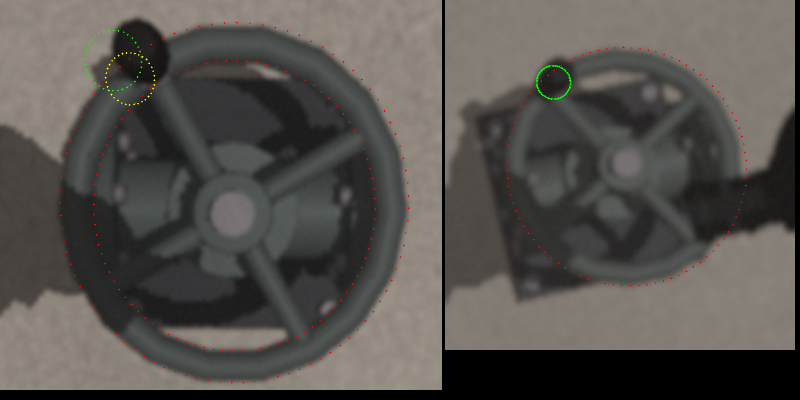

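The overlay shows the wrist rim fit lying on the rim, while the top view's black-blob angle is off. I'll get the angle from the spokes and the handle cap instead.

```bash
python3 - <<'E'
from h import *
w=robot.snapshot('wrist')
px=lambda a:((a[0]+.5)/3-.5+200,(a[1]+.5)/3-.5+60)
h=np.array([555.3,-198.5])
S=[px(a) for a in[(278,160),(510,219),(441,450),(235,370)]]
for i,u in enumerate(S):
    d=ray(w,u,140)[:2]-h;print(np.degrees(np.arctan2(d[1],d[0]))+90*i, np.hypot(*d))
for k in(41,42,43,44):
    f=h+75*np.array([np.cos(np.radians(k)),np.sin(np.radians(k))]);print(k,f.round(1),[((proj(w,[*f,z])-[200,60])*3+1).round(0) for z in(205,147)])
E
```

```text
42.83673783291989 65.1204223043398
42.09721708625886 69.7000674569387
43.00740322460197 69.44708984110646
399.4357178129851 58.550037624138525
41 [ 611.9 -149.3] [array([254., 107.]), array([269., 131.])]
42 [ 611.  -148.3] [array([250., 109.]), array([266., 133.])]
43 [ 610.2 -147.4] [array([247., 111.]), array([263., 135.])]
44 [ 609.3 -146.4] [array([244., 113.]), array([260., 137.])]
```

Request:
apply_moves --series '[{"translation": [50,10,0],"spin": 10,"fingers": 0},{"translation": [100,20,0],"spin": 20,"fingers": 0},{"translation": [137,27,0],"spin": 29,"fingers": 0},{"translation": [137,27,0],"spin": 29,"fingers": 0},{"translation": [137,27,-60],"spin": 29,"fingers": 0},{"translation": [137,27,-120],"spin": 29,"fingers": 0},{"translation": [137,27,-170],"spin": 29,"fingers": 0},{"translation": [137,27,-170],"spin": 29,"fingers": 0},{"translation": [137,27,-170],"spin": 29,"fingers": 0}]'

```text
t: 4.28
ee_pos: [638.1, -183.0, 272.1]
ee_rot: [[0.744, 0.668, 0.003], [0.668, -0.744, -0.001], [0.001, 0.003, -1.0]]
force: [-0.1, -0.3, 0.7]
opening: 0.0
```

```bash
python3 - <<'E'
from h import *
s=robot.state();print(robot.tip_extent,s['t'],s['ee_pos'],s['q'].round(1),s['ee_rot'].round(3).tolist())
w=snap('wrist','w3.png'); t=snap('scene','s3.png')
f=[610.8,-148.0]
print([proj(w,[*f,z]).round() for z in(205,147)],[proj(t,[*f,z]).round() for z in(205,147)],'tip',proj(t,s['ee_pos']-[0,0,8]))
a=w['image'][...,::-1];b=cv2.resize(t['image'][90:290,180:360],(432,480),interpolation=cv2.INTER_CUBIC)[...,::-1]
c=np.hstack([a,b]);cv2.imwrite('pics/c3.png',cv2.resize(c,(800,int(480*800/c.shape[1]))))
E
```

```text
8.0 4.275 [ 638.06431528 -183.00569992  272.11792958] [-21.6  18.9   6.5  77.4  -0.  116.5] [[0.744, 0.668, 0.003], [0.668, -0.744, -0.001], [0.001, 0.003, -1.0]]
[array([246., 259.]), array([261., 237.])] [array([256., 198.]), array([258., 221.])] tip [233.49120968 173.65341303]
```

View pics/c3.png

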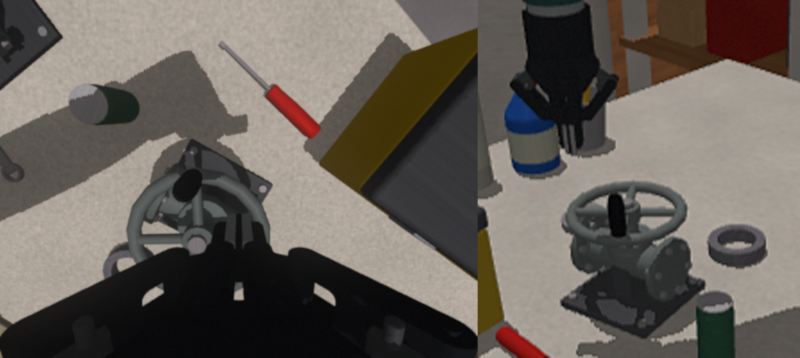

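The wrist view shows the handle at (246,255), where I predicted it. In the scene view the closed tips are where the calculation puts them, so the tips are 8 mm ahead of the TCP when shut. Next I'll plan the stroke rows.

```bash
cat > plan.py <<'E'
import numpy as np
H=np.array([555.3,-198.5])
def F(th,d):
    a=np.radians(th);return H+75*np.array([np.cos(a),np.sin(a)])-d*np.array([-np.sin(a),np.cos(a)])
def rows(C,yaw0,seq):
    "seq of (theta,d,z,yaw)"
    print('[',','.join('{"translation":[%.1f,%.1f,%.0f],"spin":%.1f,"fingers":0}'%(*(F(t,d)-C[:2]),z-C[2],y-yaw0) for t,d,z,y in seq),']')
    t,d,z,y=seq[-1];c=[*(np.round(F(t,d)-C[:2],1)+C[:2]),C[2]+round(z-C[2])];print('C',c,y);return c,y
E
python3 - <<'E'
from plan import *
T=42.3;C=[637.5,-182.,269.3];y=42.
s=[(T,42,220,T),(T,42,174,T),(T,42,174,T),(T,36,174,T),(T,30,174,T),(T,26,174,T)]+[(T+a,26,174,T+a) for a in np.arange(1,7)*7.5]
C,y=rows(C,y,s)
th=T+45
C,y=rows(C,y,[(th+a,26,174,th+a) for a in np.arange(1,13)*7.5])
th+=90
C,y=rows(C,y,[(th+a,26,174,th+a) for a in np.arange(1,7)*7.5]+[(th+45,26,174,th+45)]*2)
E
```

```text
[ {"translation":[1.5,2.9,-49],"spin":0.3,"fingers":0},{"translation":[1.5,2.9,-95],"spin":0.3,"fingers":0},{"translation":[1.5,2.9,-95],"spin":0.3,"fingers":0},{"translation":[-2.5,7.3,-95],"spin":0.3,"fingers":0},{"translation":[-6.5,11.8,-95],"spin":0.3,"fingers":0},{"translation":[-9.2,14.7,-95],"spin":0.3,"fingers":0},{"translation":[-13.9,24.0,-95],"spin":7.8,"fingers":0},{"translation":[-19.8,32.6,-95],"spin":15.3,"fingers":0},{"translation":[-26.7,40.3,-95],"spin":22.8,"fingers":0},{"translation":[-34.6,47.0,-95],"spin":30.3,"fingers":0},{"translation":[-43.3,52.7,-95],"spin":37.8,"fingers":0},{"translation":[-52.7,57.2,-95],"spin":45.3,"fingers":0} ]
C [np.float64(584.8), np.float64(-124.8), 174.3] 87.3
[ {"translation":[-9.9,3.2,-0],"spin":7.5,"fingers":0},{"translation":[-20.1,5.1,-0],"spin":15.0,"fingers":0},{"translation":[-30.4,5.7,-0],"spin":22.5,"fingers":0},{"translation":[-40.8,4.9,-0],"spin":30.0,"fingers":0},{"translation":[-51.0,2.7,-0],"spin":37.5,"fingers":0},{"translation":[-60.7,-0.7,-0],"spin":45.0,"fingers":0},{"translation":[-70.0,-5.4,-0],"spin":52.5,"fin
[... 179 characters left out ...]
,{"translation":[-98.7,-34.8,-0],"spin":82.5,"fingers":0},{"translation":[-103.2,-44.2,-0],"spin":90.0,"fingers":0} ]
C [np.float64(481.59999999999997), np.float64(-169.0), 174.3] 177.3
[ {"translation":[-3.2,-9.9,-0],"spin":7.5,"fingers":0},{"translation":[-5.1,-20.1,-0],"spin":15.0,"fingers":0},{"translation":[-5.7,-30.4,-0],"spin":22.5,"fingers":0},{"translation":[-4.9,-40.8,-0],"spin":30.0,"fingers":0},{"translation":[-2.7,-51.0,-0],"spin":37.5,"fingers":0},{"translation":[0.7,-60.7,-0],"spin":45.0,"fingers":0},{"translation":[0.7,-60.7,-0],"spin":45.0,"fingers":0},{"translation":[0.7,-60.7,-0],"spin":45.0,"fingers":0} ]
C [np.float64(482.29999999999995), np.float64(-229.7), 174.3] 222.3
```

Request:
apply_moves --series '[{"translation": [1.5,3,-49],"spin": 0,"fingers": 0},{"translation": [1.5,3,-95],"spin": 0,"fingers": 0},{"translation": [1.5,3,-95],"spin": 0,"fingers": 0},{"translation": [-2.5,7.5,-95],"spin": 0,"fingers": 0},{"translation": [-6.5,12,-95],"spin": 0,"fingers": 0},{"translation": [-9,14.5,-95],"spin": 0,"fingers": 0},{"translation": [-14,24,-95],"spin": 7.5,"fingers": 0},{"translation": [-20,32.5,-95],"spin": 15,"fingers": 0},{"translation": [-26.5,40.5,-95],"spin": 22.5,"fingers": 0},{"translation": [-34.5,47,-95],"spin": 30,"fingers": 0},{"translation": [-43.5,52.5,-95],"spin": 37.5,"fingers": 0},{"translation": [-52.5,57,-95],"spin": 45,"fingers": 0}]'

```text
t: 5.88
ee_pos: [587.6, -125.3, 176.2]
ee_rot: [[0.048, 0.999, 0.007], [0.999, -0.048, -0.001], [-0.001, 0.007, -1.0]]
force: [5.0, -0.9, -1.7]
opening: -0.4
```

A reaction of about 5 N against the push is what I'd expect from the stiff wheel. Continuing.

Request:
apply_moves --series '[{"translation": [-10,3,0],"spin": 7.5,"fingers": 0},{"translation": [-20,5,0],"spin": 15,"fingers": 0},{"translation": [-30.5,6,0],"spin": 22.5,"fingers": 0},{"translation": [-41,5,0],"spin": 30,"fingers": 0},{"translation": [-51,3,0],"spin": 37.5,"fingers": 0},{"translation": [-61,-0.5,0],"spin": 45,"fingers": 0},{"translation": [-70,-5,0],"spin": 52.5,"fingers": 0},{"translation": [-78.5,-11,0],"spin": 60,"fingers": 0},{"translation": [-86.5,-18,0],"spin": 67.5,"fingers": 0},{"translation": [-93,-26,0],"spin": 75,"fingers": 0},{"translation": [-99,-34.5,0],"spin": 82.5,"fingers": 0},{"translation": [-103.5,-44,0],"spin": 90,"fingers": 0}]'

```text
t: 7.38
ee_pos: [482.5, -168.0, 176.0]
ee_rot: [[-0.999, 0.047, 0.004], [0.047, 0.999, 0.002], [-0.004, 0.002, -1.0]]
force: [1.2, 4.1, 2.8]
opening: -0.0
```

Request:
apply_moves --series '[{"translation": [-3,-10,0],"spin": 7.5,"fingers": 0},{"translation": [-5,-20,0],"spin": 15,"fingers": 0},{"translation": [-5.5,-30.5,0],"spin": 22.5,"fingers": 0},{"translation": [-5,-41,0],"spin": 30,"fingers": 0},{"translation": [-2.5,-51,0],"spin": 37.5,"fingers": 0},{"translation": [1,-61,0],"spin": 45,"fingers": 0},{"translation": [1,-61,0],"spin": 45,"fingers": 0},{"translation": [1,-61,0],"spin": 45,"fingers": 0}]'

```text
t: 8.38
ee_pos: [482.8, -230.1, 174.8]
ee_rot: [[-0.744, -0.668, 0.001], [-0.668, 0.744, -0.001], [-0.0, -0.001, -1.0]]
force: [-0.1, 0.5, -0.8]
opening: -0.3
```

```bash
python3 - <<'E'
from h import *
s=robot.state();print(s['t'],s['ee_pos'],s['q'].round(1),s['force'])
w=snap('wrist','w4.png'); t=snap('top','t4.png')
for p in(w,t):print([(np.round(d['xyz']),round(d['conf'],2),np.round(proj(p,d['xyz']))) for d in robot.search_frame('big_handle',p)][:3])
a=w['image'][...,::-1];b=cv2.resize(t['image'][160:320,330:490],(480,480),interpolation=cv2.INTER_CUBIC)[...,::-1]
c=np.hstack([a,b]);cv2.imwrite('pics/c4.png',cv2.resize(c,(800,int(480*800/c.shape[1]))))
E
```

```text
8.375 [ 482.81999442 -230.05046244  174.77286482] [-32.4   9.2 -17.9  62.8  -0.  -74.3] [-0.09635059  0.52747339 -0.82331735]
[(array([ 490., -249.,  183.]), 0.9, array([276., 307.]))]
[]
```

View pics/c4.png

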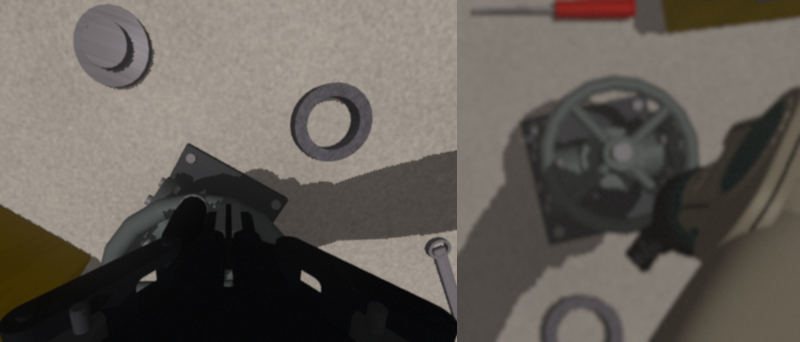

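The wrist view shows the closed fingers right behind the handle (handle at about (258,290) in full-frame pixels), with the wheel turned half a turn and nothing else moved. There's enough joint 6 range for another 90°.

Request:
apply_moves --series '[{"translation": [5,-9.5,0],"spin": 7.5,"fingers": 0},{"translation": [11,-18,0],"spin": 15,"fingers": 0},{"translation": [17.5,-26,0],"spin": 22.5,"fingers": 0},{"translation": [25.5,-32.5,0],"spin": 30,"fingers": 0},{"translation": [34.5,-38,0],"spin": 37.5,"fingers": 0},{"translation": [43.5,-42.5,0],"spin": 45,"fingers": 0},{"translation": [53.5,-45.5,0],"spin": 52.5,"fingers": 0},{"translation": [63.5,-47.5,0],"spin": 60,"fingers": 0},{"translation": [74,-48.5,0],"spin": 67.5,"fingers": 0},{"translation": [84.5,-47.5,0],"spin": 75,"fingers": 0},{"translation": [94.5,-45.5,0],"spin": 82.5,"fingers": 0},{"translation": [104.5,-42,0],"spin": 90,"fingers": 0}]'

```text
t: 10.07
ee_pos: [586.0, -272.9, 174.2]
ee_rot: [[0.671, -0.741, -0.003], [-0.741, -0.671, -0.002], [-0.0, 0.004, -1.0]]
force: [-3.6, -2.6, 2.3]
opening: 0.4
```

```bash
python3 - <<'E'
from plan import *
C=[587.,-272.,174.3];y=312.
print(F(312.3,26),F(312.3,45))
from h import robot
s=robot.state();print(s['t'],s['ee_pos'],s['q'].round(1),s['force'])
E
```

```text
[ 586.54553004 -271.47065747] [ 572.49253924 -284.25789523]
10.075 [ 586.00019282 -272.88611754  174.22995062] [ -30.6   20.2   -3.5   66.3   -0.2 -162.8] [-3.61433326 -2.55273842  2.32168564]
```

Request:
apply_moves --series '[{"translation": [-14,-13,0],"spin": 0,"fingers": 0},{"translation": [-14,-13,45],"spin": 0,"fingers": 0},{"translation": [-14,-13,85],"spin": -10,"fingers": 0},{"translation": [-14,-13,85],"spin": -20,"fingers": 0},{"translation": [-14,-13,85],"spin": -30,"fingers": 0},{"translation": [-14,-13,85],"spin": -40,"fingers": 0},{"translation": [-14,-13,85],"spin": -50,"fingers": 0},{"translation": [-14,-13,85],"spin": -60,"fingers": 0},{"translation": [-14,-13,85],"spin": -70,"fingers": 0},{"translation": [-14,-13,85],"spin": -80,"fingers": 0},{"translation": [-14,-13,85],"spin": -90,"fingers": 0},{"translation": [-14,-13,85],"spin": -100,"fingers": 0}]'

```text
t: 11.58
ee_pos: [571.8, -285.6, 259.1]
ee_rot: [[-0.853, -0.522, -0.0], [-0.522, 0.853, 0.0], [0.0, 0.0, -1.0]]
force: [0.5, 1.1, 0.5]
opening: 0.1
```

Request:
apply_moves --series '[{"translation": [0,0,0],"spin": -10,"fingers": 0},{"translation": [0,0,0],"spin": -20,"fingers": 0},{"translation": [0,0,0],"spin": -30,"fingers": 0},{"translation": [0,0,0],"spin": -40,"fingers": 0},{"translation": [0,0,0],"spin": -50,"fingers": 0},{"translation": [0,0,0],"spin": -60,"fingers": 0},{"translation": [0,0,0],"spin": -70,"fingers": 0},{"translation": [0,0,0],"spin": -80,"fingers": 0},{"translation": [0,0,-40],"spin": -80,"fingers": 0},{"translation": [0,0,-85],"spin": -80,"fingers": 0},{"translation": [0,0,-85],"spin": -80,"fingers": 0}]'

```text
t: 12.95
ee_pos: [568.9, -283.6, 169.9]
ee_rot: [[-0.667, 0.745, -0.008], [0.745, 0.667, 0.005], [0.009, -0.003, -1.0]]
force: [0.2, -0.7, 0.0]
opening: 0.1
```

```bash
python3 - <<'E'
from plan import *
C=[573.,-285.,174.3];y=132.;T=312.3
rows(C,y,[(T,36,174,132.3),(T,26,174,132.3)]+[(T+a,26,174,132.3+a) for a in np.arange(1,11)*7.5])
from h import robot
s=robot.state();print(s['t'],s['ee_pos'],s['ee_rot'].round(3)[0],s['force'])
E
```

```text
[ {"translation":[6.1,6.8,-0],"spin":0.3,"fingers":0},{"translation":[13.5,13.5,-0],"spin":0.3,"fingers":0},{"translation":[22.8,18.2,-0],"spin":7.8,"fingers":0},{"translation":[31.4,24.1,-0],"spin":15.3,"fingers":0},{"translation":[39.1,31.0,-0],"spin":22.8,"fingers":0},{"translation":[45.8,38.9,-0],"spin":30.3,"fingers":0},{"translation":[51.5,47.6,-0],"spin":37.8,"fingers":0},{"translation":[56.0,57.0,-0],"spin":45.3,"fingers":0},{"translation":[59.2,66.9,-0],"spin":52.8,"fingers":0},{"translation":[61.1,77.1,-0],"spin":60.3,"fingers":0},{"translation":[61.7,87.4,-0],"spin":67.8,"fingers":0},{"translation":[60.9,97.8,-0],"spin":75.3,"fingers":0} ]
C [np.float64(633.9), np.float64(-187.2), 174.3] 207.3
12.95 [ 568.88101627 -283.59102825  169.9453933 ] [-0.667  0.745 -0.008] [ 0.16717947 -0.67698097  0.02173171]
```

Request:
apply_moves --series '[{"translation": [6,7,0],"spin": 0,"fingers": 0},{"translation": [13.5,13.5,0],"spin": 0,"fingers": 0},{"translation": [23,18,0],"spin": 7.5,"fingers": 0},{"translation": [31.5,24,0],"spin": 15,"fingers": 0},{"translation": [39,31,0],"spin": 22.5,"fingers": 0},{"translation": [46,39,0],"spin": 30,"fingers": 0},{"translation": [51.5,47.5,0],"spin": 37.5,"fingers": 0},{"translation": [56,57,0],"spin": 45,"fingers": 0},{"translation": [59,67,0],"spin": 52.5,"fingers": 0},{"translation": [61,77,0],"spin": 60,"fingers": 0},{"translation": [61.5,87.5,0],"spin": 67.5,"fingers": 0},{"translation": [61,98,0],"spin": 75,"fingers": 0}]'

```text
t: 14.45
ee_pos: [637.3, -188.4, 177.3]
ee_rot: [[-0.889, -0.457, 0.007], [-0.457, 0.889, -0.005], [-0.003, -0.008, -1.0]]
force: [1.6, -4.6, -1.7]
opening: 0.1
```

```bash
python3 - <<'E'
from plan import *
C=[634.,-187.,174.3]
for T,d in((30,26),(33,26),(36,26),(38,26),(38,26),(38,42)):print(T,(F(T,d)-C[:2]).round(1))
E
```

```text
30 [-0.7  3.5]
33 [-1.6  7.5]
36 [-2.7 11.5]
38 [-3.6 14.2]
38 [-3.6 14.2]
38 [6.3 1.6]
```

Request:
apply_moves --series '[{"translation": [-0.5,3.5,0],"spin": 3,"fingers": 0},{"translation": [-1.5,7.5,0],"spin": 6,"fingers": 0},{"translation": [-2.5,11.5,0],"spin": 9,"fingers": 0},{"translation": [-3.5,14,0],"spin": 11,"fingers": 0},{"translation": [-3.5,14,0],"spin": 11,"fingers": 0},{"translation": [-3.5,14,0],"spin": 11,"fingers": 0},{"translation": [-3.5,14,0],"spin": 11,"fingers": 0}]'

```text
t: 15.32
ee_pos: [631.1, -173.4, 175.1]
ee_rot: [[-0.788, -0.615, 0.001], [-0.615, 0.788, -0.001], [-0.001, -0.002, -1.0]]
force: [2.3, -2.9, 3.6]
opening: -0.2
```

Request:
apply_moves --series '[{"translation": [10,-12.5,0],"spin": 0,"fingers": 0},{"translation": [10,-12.5,60],"spin": 0,"fingers": 0},{"translation": [10,-12.5,120],"spin": -10,"fingers": 0},{"translation": [0,-16,180],"spin": -20,"fingers": 0},{"translation": [-40,-20,220],"spin": -30,"fingers": 0},{"translation": [-80,-30,265],"spin": -40,"fingers": 0},{"translation": [-130,-36,265],"spin": -50,"fingers": 0},{"translation": [-130,-36,265],"spin": -60,"fingers": 0},{"translation": [-130,-36,265],"spin": -70,"fingers": 0},{"translation": [-130,-36,265],"spin": -80,"fingers": 0},{"translation": [-130,-36,265],"spin": -90,"fingers": 0},{"translation": [-130,-36,265],"spin": -100,"fingers": 0}]'

```text
t: 16.82
ee_pos: [499.7, -208.7, 437.4]
ee_rot: [[-0.464, 0.886, -0.005], [0.886, 0.464, 0.003], [0.005, -0.002, -1.0]]
force: [-0.5, 0.5, -0.2]
opening: -0.1
```

Request:
apply_moves --series '[{"translation": [0,0,0],"spin": -10,"fingers": 0},{"translation": [0,0,0],"spin": -20,"fingers": 0},{"translation": [0,0,0],"spin": -30,"fingers": 0},{"translation": [0,0,0],"spin": -40,"fingers": 0},{"translation": [0,0,0],"spin": -50,"fingers": 0},{"translation": [0,0,0],"spin": -60,"fingers": 0},{"translation": [0,0,0],"spin": -70,"fingers": 0},{"translation": [0,0,0],"spin": -80,"fingers": 0},{"translation": [0,0,0],"spin": -90,"fingers": 0},{"translation": [0,0,0],"spin": -100,"fingers": 0},{"translation": [0,0,0],"spin": -105,"fingers": 0},{"translation": [0,0,0],"spin": -105,"fingers": 0}]'

```text
t: 18.32
ee_pos: [499.9, -208.8, 437.7]
ee_rot: [[0.974, 0.226, -0.004], [0.226, -0.974, 0.003], [-0.003, -0.004, -1.0]]
force: [0.3, -0.1, -0.3]
opening: 0.1
```

```bash
python3 - <<'E'
from h import *
s=robot.state();print(s['t'],s['ee_pos'],s['ee_rot'].round(3)[0],s['q'].round(1))
w=snap('wrist','w5.png');np.savez('w5.npz',**{k:w[k] for k in('R','t','fx','fy','cx','cy')})
a=cv2.imread('pics/w2.png');b=cv2.imread('pics/w5.png')
c=[cv2.resize(i[80:240,250:400],None,fx=2.66,fy=2.66,interpolation=cv2.INTER_CUBIC) for i in(a,b)]
cv2.imwrite('pics/c5.png',np.hstack(c))
cm=-np.array(w['R']).T@np.array(w['t']);print(cm)
E
```

```text
18.325 [ 499.92083385 -208.76722218  437.69470228] [ 0.974  0.226 -0.004] [-29.5   5.4   9.3  94.2   0.  137.4]
[ 566.07350537 -195.20846355  572.84528135]
```

View pics/c5.png

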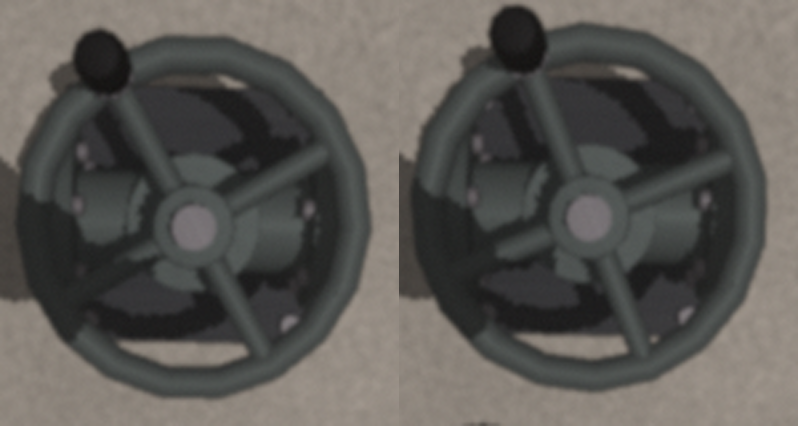

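The left crop is the reference and the right crop is now. The spokes and handle are about 7° short of the start, with the handle intact. I'll measure the difference numerically by rectified, rotated template matching.

```bash
cat > meas.py <<'E'
from h import *
H=np.array([555.3,-198.5])
def load(n):
    d=dict(np.load(n+'.npz'));d['image']=cv2.imread('pics/'+n+'.png');return d
def samp(p,r,a,z):
    X=np.stack([H[0]+r*np.cos(a),H[1]+r*np.sin(a),np.full(r.shape,float(z))])
    c=np.array(p['R'])@X.reshape(3,-1)+np.array(p['t'])[:,None]
    u=(p['fx']*c[0]/c[2]+p['cx']).reshape(r.shape).astype(np.float32);v=(p['fy']*c[1]/c[2]+p['cy']).reshape(r.shape).astype(np.float32)
    return cv2.remap(cv2.GaussianBlur(cv2.cvtColor(p['image'],cv2.COLOR_BGR2GRAY),(0,0),.8),u,v,cv2.INTER_CUBIC).astype(float)
def compare(A,B,lo=-20,hi=12):
    for nm,z,r0,r1,c,hw in(('handle',203,62,90,42.3,14),('handle_mid',190,60,92,42.3,16),('sp0',142,36,58,42.3,9),('sp-90',142,30,66,-47.7,9),('sp-180',142,30,60,-137.7,9),('sp+90',142,30,66,132.3,9)):
        r,a=np.meshgrid(np.arange(r0,r1,.5),np.radians(np.arange(c-hw,c+hw,.25)))
        ta=samp(A,r,a,z);best=[]
        D=np.arange(lo,hi,.1)
        for d in D: best.append(np.corrcoef(ta.ravel(),samp(B,r,a+np.radians(d),z).ravel())[0,1])
        k=int(np.argmax(best));print(nm,round(D[k],1),round(best[k],3))
E
python3 -c "
from meas import *
compare(load('w2'),load('w5'))"
```

```text
handle -7.7 0.974
handle_mid -7.7 0.975
sp0 -7.7 0.992
sp-90 -7.7 0.985
sp-180 -7.4 0.929
sp+90 -0.3 0.627
```

```bash
python3 - <<'E'
from plan import *
C=[500.5,-209.,439.3]
for T,d in((38,44),(38,34),(38,26),(40,26),(42,26),(44,26),(45,26),(45,44)):print(T,d,(F(T,d)-C[:2]).round(1))
E
```

```text
38 44 [141.  22.]
38 34 [134.8  29.9]
38 26 [129.9  36.2]
40 26 [129.   38.8]
42 26 [127.9  41.4]
44 26 [126.8  43.9]
45 26 [126.2  45.1]
45 44 [138.9  32.4]
```

Request:
apply_moves --series '[{"translation": [50,8,0],"spin": 8,"fingers": 0},{"translation": [100,15,0],"spin": 17,"fingers": 0},{"translation": [141,22,0],"spin": 25,"fingers": 0},{"translation": [141,22,-50],"spin": 25,"fingers": 0},{"translation": [141,22,-110],"spin": 25,"fingers": 0},{"translation": [141,22,-170],"spin": 25,"fingers": 0},{"translation": [141,22,-225],"spin": 25,"fingers": 0},{"translation": [141,22,-265],"spin": 25,"fingers": 0},{"translation": [141,22,-265],"spin": 25,"fingers": 0}]'

```text
t: 19.5
ee_pos: [638.3, -185.8, 169.6]
ee_rot: [[0.788, 0.616, -0.009], [0.616, -0.788, 0.004], [-0.005, -0.009, -1.0]]
force: [-0.3, -0.5, -0.3]
opening: -0.1
```

Request:
apply_moves --series '[{"translation": [-6,8,0],"spin": 0,"fingers": 0},{"translation": [-11,14,0],"spin": 0,"fingers": 0},{"translation": [-12,17,0],"spin": 2,"fingers": 0},{"translation": [-13,19.5,0],"spin": 4,"fingers": 0},{"translation": [-14,22,0],"spin": 6,"fingers": 0},{"translation": [-15,23,0],"spin": 7,"fingers": 0},{"translation": [-15,23,0],"spin": 7,"fingers": 0},{"translation": [-15,23,0],"spin": 7,"fingers": 0},{"translation": [-15,23,0],"spin": 7,"fingers": 0}]'

```text
t: 20.62
ee_pos: [626.5, -164.1, 174.2]
ee_rot: [[0.707, 0.707, -0.0], [0.707, -0.707, 0.0], [-0.0, -0.0, -1.0]]
force: [3.6, -3.0, 3.5]
opening: -0.0
```

Request:
apply_moves --series '[{"translation": [13,-13,0],"spin": 0,"fingers": 0},{"translation": [13,-13,60],"spin": 0,"fingers": 0},{"translation": [13,-13,120],"spin": -8,"fingers": 0},{"translation": [0,-20,180],"spin": -16,"fingers": 0},{"translation": [-40,-30,230],"spin": -24,"fingers": 0},{"translation": [-80,-40,265],"spin": -32,"fingers": 0},{"translation": [-126,-45,265],"spin": -32,"fingers": 0},{"translation": [-126,-45,265],"spin": -32,"fingers": 0},{"translation": [-126,-45,265],"spin": -32,"fingers": 0},{"translation": [-126,-45,265],"spin": -32,"fingers": 0}]'

```text
t: 21.88
ee_pos: [500.9, -208.5, 437.8]
ee_rot: [[0.974, 0.226, -0.002], [0.226, -0.974, 0.002], [-0.002, -0.002, -1.0]]
force: [0.9, 0.9, -0.0]
opening: 0.2
```

```bash
python3 - <<'E'
from meas import *
s=robot.state();print(s['t'],s['ee_pos'])
w=snap('wrist','w6.png');np.savez('w6.npz',**{k:w[k] for k in('R','t','fx','fy','cx','cy')})
compare(load('w2'),load('w6'))
E
```

```text
21.875 [ 500.94128853 -208.49832351  437.83349153]
handle -0.2 0.996
handle_mid -0.2 0.996
sp0 -0.1 0.995
sp-90 -0.1 0.998
sp-180 -0.2 0.996
sp+90 1.7 0.883
```

The wheel is within 0.2° of its start. The sp+90 match is poor because that spoke lies in shadow, so I'm ignoring it. One last check on the bystanders before handing in.

```bash
python3 - <<'E'
from h import *
s=snap('scene','s6.png');a=cv2.imread('pics/scene1.png');b=cv2.imread('pics/s6.png')
for n,(u,v) in dict(can=(314,275),small=(390,300),wrench=(425,298),driver=(215,292),tape=(325,226),jar=(311,357),fitting=(476,366),valve=(263,225),handle=(258,210)).items():
    r=14; T=a[v-r:v+r,u-r:u+r];S=b[v-r-8:v+r+8,u-r-8:u+r+8];m=cv2.matchTemplate(S,T,5);_,c,_,l=cv2.minMaxLoc(m);print(n,l[0]-8,l[1]-8,round(c,3))
cv2.imwrite('pics/c6.png',np.hstack([cv2.resize(i[130:420,150:520],(400,313)) for i in(a,b)]))
E
```

```text
can 0 1 0.866
small 0 0 0.999
wrench 0 0 1.0
driver 0 0 1.0
tape 0 0 1.0
jar 0 0 0.999
fitting 0 0 1.0
valve 0 0 0.997
handle 0 0 0.998
```

View pics/c6.png

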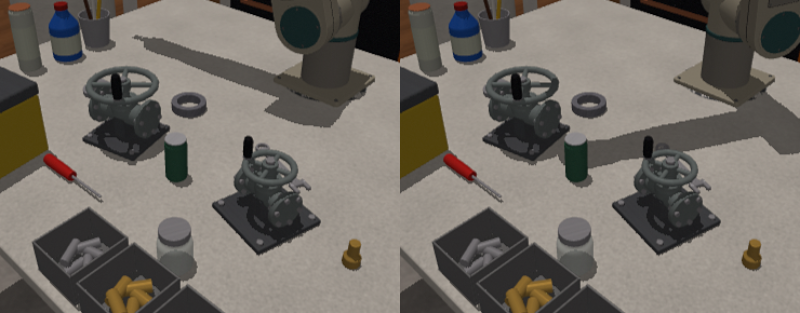

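The two halves match: everything stands where it did, and the can's weaker match comes from the robot's shadow. Handing in.

```bash
python3 -c "
from rig import robot
print(robot.job_done())"
```

```text
the job is handed in; nothing more can be done
None
```

I pushed the larger wheel through one full turn anticlockwise with the outside of the closed fingertips, in three strokes, and handed the job in at about 22 s of the 56 s. The handle was never gripped, and the arm was clear of the wheel at hand-in.

- **Wheel angle:** compared with the first picture from the same wrist pose, the handle and three of the four spokes stand within 0.1–0.2° of where they began. The fourth spoke read 1.7° off with a poor match (0.88). It lies in the robot's shadow, so I did not count it.
- **Trim:** the wheel first stopped 7.7° short, so I added a small final push to bring it to that reading.
- **Other things on the bench:** the scene picture before and after shows no shift for the small valve, wrench, screwdriver, tape, jar or fitting. The can matched less well (0.87, 1 pixel), which I put down to the robot's shadow; it looks unmoved. I did not compare the flange at the end.
- **Forces:** about 5 to 6 N while pushing, in the readings at the end of each move.
- **Refused call:** the first move call was refused as invalid because it left out "spin", and it moved nothing.
- **Early misread:** the top camera's first estimate of the handle angle was about 9° off. I dropped it in favour of the wrist camera's.

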